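Check a wheel centring ring under the inspection lamp

TASK

Lift the orange centring ring up off its peg and lay it flat on the black rubber mat, near the middle, without dropping it, and let go of it. Then draw the yellow-handled inspection lamp out of its charging dock, turn it level with its lit face down and hold it with the light right over the ring, about 15 cm above the bench; finish while still holding it there, touching nothing else with it. Leave the blue ring, the red can, the wrench and the bowl where they are.

Things in the scene. Friction and masses are not known exactly. Their poses are not given: they have to be found in the camera images.
- ring_orange: Orange plastic wheel centring ring, outer diameter 56 mm, hole 40 mm, 18 mm high, 40 g. Origin: centre of its underside; z is its axis. It starts lying over one of the stand's two pegs, its underside on the peg's shoulder 70 mm above the bench.
- ring_blue: The same ring in blue, on the other peg (which ring is on which peg varies). Leave it alone.
- stand: Fixed ring stand: blue base 90 x 230 x 10 mm (x, y, z), two posts 65 mm either side of its middle along y. Each is a column 48 mm thick whose top (shoulder) is 70 mm above the bench, with a peg 18 mm thick on it, up to 105 mm, passing through the ring. Origin: centre of its underside, on the bench. Rings can be gripped across their outside from above.
- peg_left (a point): Centre of the shoulder of the stand's +y post, where the ring's underside rests.
- peg_right (a point): Centre of the shoulder of the stand's -y post.
- mat: Fixed square black rubber mat, 150 x 150 x 4 mm. Origin: centre of its underside, on the bench.
- lamp: Stick lamp, 215 mm long, 0.22 kg: yellow handle 30 wide (y), 24 thick (x), 115 mm long, then black head 34 wide, 20 thick, 100 long with a white light strip on its +x face. Origin: centre of the butt; z runs to the head's tip, x out of the lit face. In the dock it leans 45 degrees: z points up and along the dock's x, the lit face down and along the dock's x. Grip the handle across its width (y).
- lamp_light (a point): Centre of the lamp's light strip, 165 mm from the butt along the lamp, on the lit face.
- lamp_grip (a point): Point on the lamp's centre line 92 mm from the butt, the middle of the bare part of the handle, near the centre of mass.
- dock: Fixed charging dock: dark foot 130 x 80 x 10 mm, blue socket 60 mm deep slanting 45 degrees up towards the dock's +x (away from the robot), holding the lamp's butt with 1 to 2 mm play. A tongue 16 mm wide goes on under the handle to 105 mm from the socket floor. The lamp leaves by sliding over 60 mm along its length. Origin: underside of the foot, 10 mm behind its middle.
- dock_floor (a point): Centre of the socket's floor, where the lamp's butt rests, 65 mm above the bench.
- can: Red touch-up can, 56 mm thick, 110 mm high, standing on the bench beyond the stand. Leave it alone.
- wrench: Steel wrench lying flat on the bench at the far left. Leave it alone.
- nut_bowl: Shallow steel bowl, 90 mm across, 35 mm high, on the bench close to the robot. Leave it alone.
There are look-alikes about, which are no part of the job. Of the things that look like the ring_orange, the smallest one is meant.

How it is judged:
By the outcome, as a careful person would: the job done as asked, in the order asked, and still so for the second after the job is handed in, while the arm keeps its last pose, push and grip.
It also fails if it takes over 48 s, if anything falls off the work surface, if the arm or the gripper's body presses on something with over 40 N, if the wrist force passes 120 N, or if a joint passes its speed limit or range.

ROBOT

A 6-joint arm with a two-finger parallel gripper is mounted at the origin on the work surface. World frame = base frame: x ahead of the robot, y to its left, z up, the work surface at z = 0. Lengths are in m, angles in rad, forces in N, time in s.
With the tool pointing down it reaches from about 0.275 to 0.825 m from the base axis. Payload 4.9 kg.
Tool frame: the origin (TCP) lies midway between the tips of the shut fingers; the grasp point (between the pads) lies 19 mm behind it (grip_point_offset is the distance from the TCP to the grasp point, in m); z points along the fingers, y is the line along which they close (so a half turn about z gives the same grasp; the last joint's range is limited). The gripper opens to 85 mm and grips with 20 to 120 N. Pads are 22 mm wide; open, the fingers measure 114 mm over their backs; the gripper's body (76 mm by 85 mm) begins 54 mm behind the grasp point. The pads swing forward as they close: fully open they stand 13 mm farther back than shut.
Start: joints at [1.053, 0.326, -0.193, 1.052, 0, 1.437], TCP at [0.206, 0.51, 0.231] pointing down, gripper open.
Joint ranges: [-2.65, 2.65], [-0.97, 1.79], [-1.3, 1.35], [-1.93, 2.1], [-1.47, 1.37], [-3.14, 3.14]. Speed limits (rad/s): [2.57, 2.57, 3.14, 3.14, 3.14, 3.14].

INTERFACE

Orientations are given as a rotation vector (axis times angle).
In Python, from cell import * gives the robot as it stands. Calls block until the motion is done:
- movep(position, orientation): joint-space move of the TCP to a pose.
- move_l(position, velocity=0.15, rot=None, until_force=None): straight line of the TCP; rot=None keeps the orientation; velocity is the mean speed in m/s. With until_force (N) it stops when the force on the tool has changed by that much, and returns True; else False.
- set_joints(angles): joint-space move.
- let_go() and grab(newtons=None): open the fingers fully, or close them until they stop; newtons is the grip in N (None keeps the last).
- sleep(seconds).
- ik(position, orientation): joint angles nearest the present ones, or None.
- get_state(): the state.
- grab_frame(name): name is "side" or "top"; returns a dict with "img" (480x640x3 uint8, red, green, blue), "fx", "fy", "cx", "cy" (pixels), "cam_to_world" (4x4, takes a point from camera to world coordinates). Camera axes: x right, y down, z forward; pixel columns grow to the right and rows downward; lengths in m; the calibration is good to about 2 mm. A picture is of the moment at which its call begins. There is no depth.
A pose or a line that the arm cannot do raises MotionError and nothing moves.
- sign_off(): hands the job in; it is judged then, once.
Trained networks look in the newest picture that a camera, given by its name, has taken for a name from the list of things; names that differ only in an ending like _2 or _b are one class to them, and where a whole thing is asked for, a point or a joint stands for the part that bears it (a point fixed in the world has none). Each returns a list of dicts, best first, with "score" (0 to 1); they miss things now and then, are a little off and sometimes report something else, mostly with a low value. They report only what shows in the picture. A call takes as long as a camera call. They do not tell look-alikes from the thing itself.
- spot_in(camera, name): "centre" ([column, row] in pixels, amid what is visible of it).
- silhouettes(camera, name): "mask" (480x640 bool, what is visible of it) and "centre" ([column, row] in pixels, amid what is visible of it).
- tip_of(camera, name): "centre" ([column, row] in pixels: a listed point, or the origin of a listed thing).
The state is a dict: "clock": time; "q": joint angles; "joint_velocities": joint speeds; "tau": joint torques, N m; "position": TCP position; "eef_rot": TCP orientation; "contact_force": force on the tool from outside, world axes, zero at the start; "wrist_torque": the same for the moment, N m; "finger_gap": opening from 0.0 (shut) to 1.0 (fully open); "grasp_force": force on a finger pad.
Only numpy, scipy, OpenCV 4.12 (cv2) and the standard library are available. Lean on these libraries where they do the work, as an engineer would, in place of code of your own. Each camera call takes 0.05 s, during which the arm holds its last target. There are 200 camera calls.

## Working session

There is one attempt and no reset: what is moved stays moved. The work goes in short steps, each a Python script; the robot and the scene stay as the last script left them, time stands still between calls to the robot, and variables do not carry over. Pictures are saved under pics/ and viewed, at most 10 in all, crops included, and the job is handed in when it is done.

```bash
ls; mkdir -p pics
python3 - <<'E'
from cell import *
import cv2,numpy as np,json
out={}
for c in ["side","top"]:
    f=grab_frame(c)
    cv2.imwrite(f"pics/{c}0.png",f["img"][:,:,::-1])
    np.savez(f"{c}.npz",K=[f["fx"],f["fy"],f["cx"],f["cy"]],T=f["cam_to_world"])
    print(c,f["fx"],f["fy"],f["cx"],f["cy"],np.round(f["cam_to_world"],3).tolist())
    for n in ["ring_orange","ring_blue","mat","lamp_light","lamp_grip","dock_floor","dock","lamp","stand","peg_left","peg_right"]:
        print(n,"tip",[(np.round(d["centre"],1).tolist(),round(d["score"],2)) for d in tip_of(c,n)[:4]])
print(get_state()["clock"])
E
```

```text
pics
side 577.4625721555276 577.4625721555276 329.34828135819174 246.41745097250302 [[0.999, -0.02, 0.043, 0.54], [-0.045, -0.686, 0.727, -0.804], [0.015, -0.728, -0.686, 0.855], [0.0, 0.0, 0.0, 1.0]]
ring_orange tip [([401.3, 397.3], 0.74), ([303.7, 346.8], 0.66), ([230.5, 386.6], 0.56)]
ring_blue tip [([299.8, 423.4], 0.96)]
mat tip [([330.2, 293.4], 0.87)]
lamp_light tip [([322.7, 132.9], 0.63), ([238.2, 286.7], 0.58)]
lamp_grip tip [([299.2, 154.9], 0.93)]
dock_floor tip [([268.6, 187.8], 0.86)]
dock tip [([286.0, 204.6], 0.77)]
lamp tip []
stand tip [([303.8, 406.8], 0.71)]
peg_left tip [([305.7, 350.3], 0.8)]
peg_right tip [([300.6, 419.6], 0.85)]
top 450.96958871071377 450.96958871071377 325.8669701631107 238.48050863109702 [[0.018, -0.982, 0.187, 0.419], [-1.0, -0.02, -0.009, -0.021], [0.012, -0.187, -0.982, 0.96], [0.0, 0.0, 0.0, 1.0]]
ring_orange tip [([423.3, 264.8], 0.7), ([438.0, 201.0], 0.7), ([427.6, 329.7], 0.65)]
ring_blue tip [([486.2, 272.1], 0.89)]
mat tip [([327.0, 242.7], 0.61)]
lamp_light tip [([151.7, 225.3], 0.58)]
lamp_grip tip [([166.9, 261.3], 0.77)]
dock_floor tip [([189.2, 295.6], 0.66), ([488.5, 272.1], 0.63), ([484.5, 270.8], 0.5)]
dock tip [([191.2, 283.3], 0.63), ([424.7, 266.3], 0.23)]
lamp tip []
stand tip [([439.1, 275.4], 0.86)]
peg_left tip [([423.4, 264.9], 0.92), ([441.2, 274.5], 0.3)]
peg_right tip [([485.1, 270.8], 0.78), ([169.3, 258.6], 0.51)]
1.2
```

View pics/side0.png

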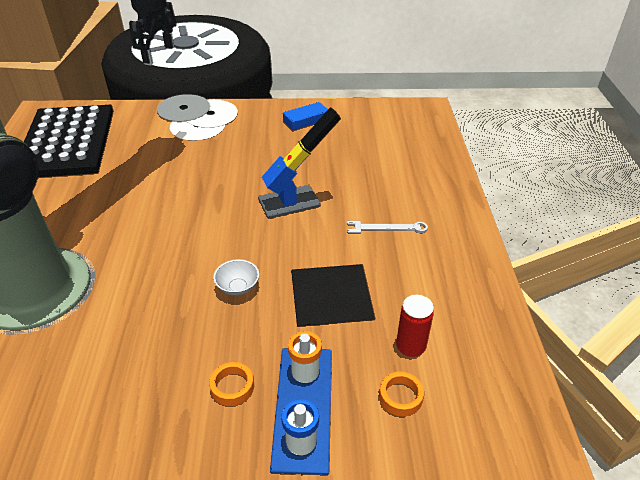

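View pics/top0.png

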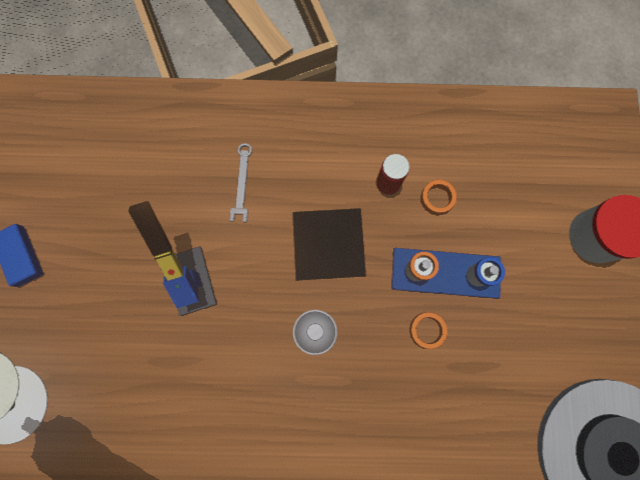

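Candidates for the orange ring: on peg, side (304,347) / top (424,265); loose on bench, side (231,386) / top (429,330); loose, side (401,397) / top (438,198). The one on the peg, which also looks smallest, fits the description. Next I'll check its size, take a crop and measure the rest.

```bash
cat > h.py <<'E'
from cell import *
import numpy as np, cv2
from scipy.spatial.transform import Rotation as R
C={c:dict(np.load(c+".npz")) for c in ("side","top")}
def ray(c,p):
    fx,fy,cx,cy=C[c]["K"];T=C[c]["T"]
    d=T[:3,:3]@np.array([(p[0]-cx)/fx,(p[1]-cy)/fy,1]);return T[:3,3],d/np.linalg.norm(d)
def onz(c,p,z):
    o,d=ray(c,p);return o+d*(z-o[2])/d[2]
def tri(ps,pt):
    A=0;b=0
    for c,p in (("side",ps),("top",pt)):
        o,d=ray(c,p);P=np.eye(3)-np.outer(d,d);A=A+P;b=b+P@o
    x=np.linalg.solve(A,b)
    return x,[np.linalg.norm(np.cross(x-ray(c,p)[0],ray(c,p)[1])) for c,p in (("side",ps),("top",pt))]
def proj(c,x):
    fx,fy,cx,cy=C[c]["K"];T=C[c]["T"];q=T[:3,:3].T@(np.asarray(x)-T[:3,3]);return np.array([fx*q[0]/q[2]+cx,fy*q[1]/q[2]+cy])
E
python3 - <<'E'
from h import *
np.set_printoptions(precision=4,suppress=True)
pr=lambda n,a,b:print(n,*tri(a,b))
pr("ring",[303.7,346.8],[423.3,264.8]);pr("pegL",[305.7,350.3],[423.4,264.9]);pr("pegR",[300.6,419.6],[485.1,270.8])
pr("floor",[268.6,187.8],[189.2,295.6]);pr("grip",[299.2,154.9],[166.9,261.3]);pr("light",[322.7,132.9],[151.7,225.3])
pr("dock",[286,204.6],[191.2,283.3]);pr("stand",[303.8,406.8],[439.1,275.4])
for c in("side","top"):
    f=grab_frame(c)["img"]
    S=silhouettes(c,"mat");print(c,"mat",[onz(c,s["centre"],.004) for s in S[:1]])
    for s in silhouettes(c,"ring_orange"):
        m=s["mask"].astype(np.uint8);k=cv2.findContours(m,0,1)[0];k=max(k,key=len)
        z=.088 if np.hypot(*(np.array(s["centre"])-([304,347] if c=="side" else [424,266])))<9 else .018
        w=np.array([onz(c,p[0],z)[:2] for p in k],np.float32)
        print(c,"ring",s["centre"],z,cv2.fitEllipse(w),round(s["score"],2))
    for s in silhouettes(c,"lamp")[:2]:
        v,u=np.nonzero(s["mask"]);print(c,"lamp",s["centre"],round(s["score"],2),len(u),u.min(),u.max(),v.min(),v.max())
        np.save(f"lamp_{c}.npy",s["mask"]) if s is not None else 0
        break
    (x,y),r=((304,352),60) if c=="side" else ((430,262),80)
    cr=cv2.resize(f[y-r:y+r,x-r:x+r],(400,400))[:,:,::-1]
    (x,y),r=((300,160),60) if c=="side" else ((172,258),70)
    cr2=cv2.resize(f[y-r:y+r,x-r:x+r],(400,400))[:,:,::-1]
    cv2.imwrite(f"pics/crop_{c}.png",np.hstack([cr,cr2]))
L={}
for c in("side","top"):
    m=np.load(f"lamp_{c}.npy");v,u=np.nonzero(m);P=np.c_[u,v].astype(np.float32)
    vx,vy,x,y=cv2.fitLine(P,cv2.DIST_L2,0,.01,.01).ravel();L[c]=(x,y,vx,vy)
    a=ray(c,(x,y))[1];b=ray(c,(x+50*vx,y+50*vy))[1];n=np.cross(a,b);L[c]=n/np.linalg.norm(n)
d=np.cross(L["side"],L["top"]);d/=np.linalg.norm(d);d*=np.sign(d[2])
print("axis",d,"pitch",np.degrees(np.arcsin(d[2])),"yaw",np.degrees(np.arctan2(d[1],d[0])))
A=np.array([L["side"],L["top"],d]);g=tri([299.2,154.9],[166.9,261.3])[0]
print("line near grip",np.linalg.solve(A,[L["side"]@C["side"]["T"][:3,3],L["top"]@C["top"]["T"][:3,3],d@g]))
E
```

```text
ring [ 0.5362 -0.2221  0.0798] [np.float64(0.0013195411647372965), np.float64(0.0013195411647373791)]
pegL [ 0.5382 -0.2239  0.0721] [np.float64(0.00013736682274205437), np.float64(0.00013736682274210205)]
pegR [ 0.529  -0.3481  0.0676] [np.float64(0.0005109119533090509), np.float64(0.000510911953308997)]
floor [0.4656 0.2386 0.0579] [np.float64(0.004436328735683868), np.float64(0.004436328735683875)]
grip [0.5303 0.2662 0.1253] [np.float64(0.0015404237423116808), np.float64(0.0015404237423115603)]
light [0.5853 0.2819 0.172 ] [np.float64(0.0012826481178397854), np.float64(0.0012826481178399966)]
dock [ 0.4988  0.2554 -0.006 ] [np.float64(0.0009557137281570137), np.float64(0.0009557137281570801)]
stand [ 0.5303 -0.2771 -0.015 ] [np.float64(0.0025962429575476648), np.float64(0.002596242957547729)]
side mat [array([ 0.5928, -0.0317,  0.004 ])]
side ring [308.8, 353.5] 0.088 ((0.5363875031471252, -0.22813580930233002), (0.05469116196036339, 0.0625961646437645), 2.933556079864502) 0.84
side ring [399.5, 385.1] 0.018 ((0.6951090693473816, -0.2759808301925659), (0.07435974478721619, 0.0864
[... 172 characters left out ...]
1604004) 0.63
side lamp [310.6, 138.7] 0.97 1101 284 339 108 169
top mat [array([ 0.4005, -0.0028,  0.004 ])]
top ring [444.9, 188.3] 0.018 ((0.6956952214241028, -0.2709256112575531), (0.06968943774700165, 0.07878268510103226), 47.8564567565918) 0.93
top ring [430.3, 259.7] 0.088 ((0.5351793169975281, -0.21960940957069397), (0.05344485864043236, 0.056121863424777985), 16.048402786254883) 0.82
top ring [439.0, 325.5] 0.018 ((0.411294549703598, -0.24171653389930725), (0.07349231839179993, 0.07711077481508255), 13.969606399536133) 0.8
top lamp [155.3, 238.9] 0.73 1685 128 182 201 279
axis [0.6743 0.2422 0.6976] pitch 44.23285302156895 yaw 19.753423042298625
line near grip [0.528  0.2641 0.1282]
```

View pics/crop_top.png

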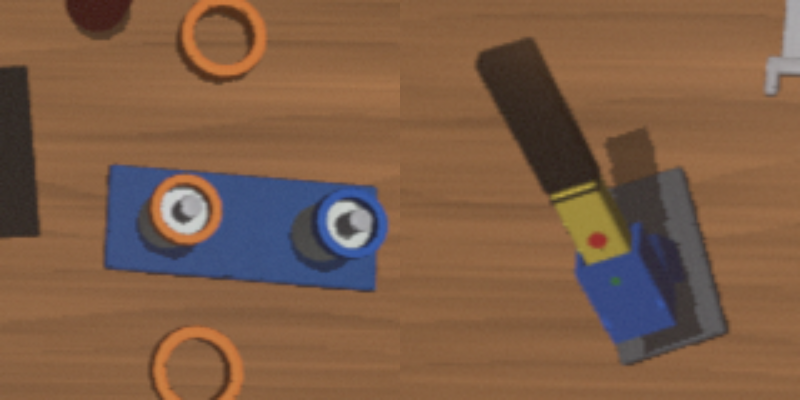

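The crop shows the peg ring at about 56 mm and the loose ones at about 75 mm, so the peg ring is the one to take, at about (0.5365, -0.223). I'll pass high over the lamp, grip the ring and lift it.

Run:
```python
from h import *
np.set_printoptions(precision=4,suppress=True)
print("mat",onz("side",[330.2,293.4],0),onz("top",[327,242.7],0),onz("top",[329,244.2],.004))
D=[np.pi,0,0];x,y=.5365,-.223
s=get_state();p=list(s["position"])
move_l([p[0],p[1],.40],velocity=.3)
movep([x,y,.30],D)
move_l([x,y,.13],velocity=.25)
hit=move_l([x,y,.0695],velocity=.06,until_force=6)
print(hit,get_state()["position"],get_state()["contact_force"])
grab(20)
s=get_state();print("gap",s["finger_gap"],s["grasp_force"],s["contact_force"])
if .55<s["finger_gap"]<.75:
    move_l([x,y,.16],velocity=.08)
    s=get_state();print("gap",s["finger_gap"],s["grasp_force"],s["contact_force"],s["clock"])
f=grab_frame("side")["img"];cv2.imwrite("pics/lift.png",cv2.resize(f[200:440,180:500],(640,480))[:,:,::-1])
```

```text
mat [ 0.5886 -0.0336  0.    ] [ 0.5924 -0.0323  0.    ] [ 0.5885 -0.0367  0.004 ]
False [ 0.5368 -0.2232  0.0699] [-0.2706 -0.3059 -0.9495]
gap 0.655812393902205 20.93185585923493 [-0.7765  0.6417  5.7287]
gap 0.6516193970600358 21.321172225289047 [-1.1669 -0.2357 -0.475 ] 8.825
```

View pics/lift.png

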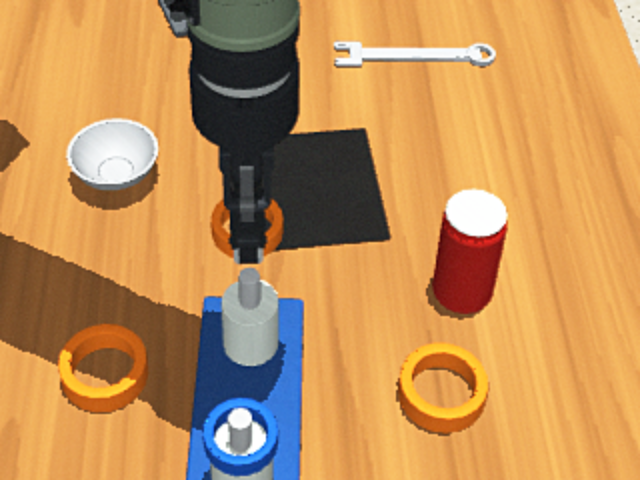

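The ring is lifted clear of the peg and hangs level between the fingers, at about (247,225) in the crop. Next I'll set it on the mat and check the IK for the lamp.

Run:
```python
from h import *
np.set_printoptions(precision=4,suppress=True)
x,y=.5895,-.034
p=get_state()["position"]
move_l([x,y,.13],velocity=.2)
move_l([x,y,.025],velocity=.15)
hit=move_l([x,y,-.001],velocity=.03,until_force=4)
print(hit,get_state()["position"],get_state()["contact_force"])
let_go()
move_l([x,y,.12],velocity=.2)
s=get_state();print(s["finger_gap"],s["clock"])
move_l([x,y,.34],velocity=.35)
# lamp candidate ik
yaw=np.radians(20.5)
dx=np.array([np.cos(yaw),np.sin(yaw),0]);z=np.array([0,0,1.])
X=(dx-z)/2**.5;Z=(dx+z)/2**.5;Y=np.cross(Z,X)
for s_ in(1,-1):
    r=R.from_matrix(np.c_[-s_*Z,s_*Y,X]); print(np.linalg.det(r.as_matrix()),r.as_rotvec())
    g=np.array([.529,.265,.128])
    for off in(-.12,.019): print(s_,off,ik((g+X*off).tolist(),r.as_rotvec().tolist()))
f=grab_frame("side")["img"];a=cv2.resize(f[220:360,200:420],(440,280))
grab_frame("top")
print("top ring",[(d["centre"],d["score"],onz("top",d["centre"],.004)) for d in tip_of("top","ring_orange")])
cv2.imwrite("pics/placed.png",a[:,:,::-1])
```

```text
True [ 0.5894 -0.0339  0.0039] [ 1.3907 -0.0548  2.6107]
1.0015702357152285 12.6833
0.9999999999999996 [-0.4205  2.3253  0.1742]
1 -0.12 [ 0.3208 -0.1297 -1.1454 -0.2299  0.0262 -0.0262]
1 0.019 [ 0.3302  0.3168 -1.0699 -0.6011  0.0195 -0.0195]
0.9999999999999996 [-2.7386 -0.4952 -1.1344]
-1 -0.12 [ 0.3208 -0.1297 -1.1454 -0.2299  0.0262  3.1154]
-1 0.019 [ 0.3302  0.3168 -1.0699 -0.6011  0.0195  3.1221]
top ring [([427.9, 330.1], 0.75, array([ 0.4109, -0.2457,  0.004 ])), ([438.3, 198.3], 0.7, array([ 0.6959, -0.2756,  0.004 ]))]
```

View pics/placed.png

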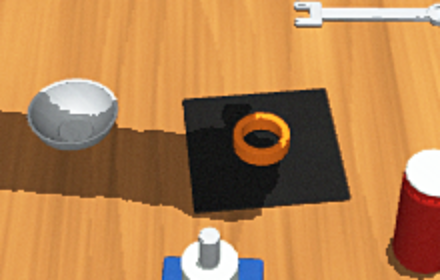

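The ring lies flat at the middle of the mat, at about (262,138) in the crop. Next I'll fit the lamp pose from its model and repeated detections.

Run:
```python
from h import *
from scipy.optimize import least_squares
np.set_printoptions(precision=4,suppress=True)
ob=[("top",(-.010,.017,.215),(129.3,209)),("top",(-.010,-.017,.215),(149.3,202)),("top",(-.012,.015,.115),(156.6,259.4)),("top",(-.012,-.015,.115),(172,251.7))]
rough=lambda c,q:proj(c,q)
for c in("side","top"):
    for _ in range(3):
        grab_frame(c)
        for n,l in(("lamp_light",(.010,0,.165)),("lamp_grip",(0,0,.092)),("dock_floor",(0,0,0))):
            for d in tip_of(c,n)[:2]:
                e=proj(c,np.array([.463,.24,.065])+l[2]*np.array([.663,.245,.707]))
                if np.hypot(*(e-d["centre"]))<20: ob.append((c,l,d["centre"]))
def frame(yaw):
    dx=np.array([np.cos(yaw),np.sin(yaw),0]);z=np.array([0,0,1.])
    X=(dx-z)/2**.5;Z=(dx+z)/2**.5;return np.c_[X,np.cross(Z,X),Z]
def res(p):
    M=frame(p[2]);o=np.array([p[0],p[1],.065])
    return np.concatenate([proj(c,o+M@np.array(l))-u for c,l,u in ob])
s=least_squares(res,[.463,.24,.35],loss="soft_l1")
print(s.x,np.degrees(s.x[2]),s.cost);M=frame(s.x[2])
print("grip",np.array([*s.x[:2],.065])+M[:,2]*.092)
for o,r in zip(ob,res(s.x).reshape(-1,2)):print(o[0],o[1],r)
J=s.jac;print("sd",np.sqrt(np.diag(np.linalg.inv(J.T@J))))
np.save("lamp.npy",s.x)
```

```text
[0.4692 0.2362 0.354 ] 20.284931204303234 28.03934335942444
grip [0.5302 0.2588 0.1301]
top (-0.01, 0.017, 0.215) [-0.5298  1.9249]
top (-0.01, -0.017, 0.215) [-0.7466  2.4848]
top (-0.012, 0.015, 0.115) [-0.4036 -2.4359]
top (-0.012, -0.015, 0.115) [ 0.3851 -0.1538]
side (0.01, 0, 0.165) [-0.989  -0.4265]
side (0, 0, 0.092) [0.3722 1.3815]
side (0, 0, 0) [-1.8749 -2.0548]
side (0.01, 0, 0.165) [-0.589  -0.8265]
side (0, 0, 0.092) [ 2.3722 -1.1185]
side (0, 0, 0) [ 0.4251 -1.7548]
side (0.01, 0, 0.165) [-0.589  -2.7265]
side (0, 0, 0.092) [ 0.4722 -0.5185]
side (0, 0, 0) [-1.6749 -2.6548]
top (0.01, 0, 0.165) [1.6098 0.44  ]
top (0, 0, 0.092) [ 2.1809 -2.4772]
top (0.01, 0, 0.165) [ 1.3098 -0.96  ]
top (0, 0, 0.092) [-0.2191 -1.1772]
top (0.01, 0, 0.165) [0.3098 2.94  ]
top (0, 0, 0.092) [ 3.1809 -1.0772]
sd [0.0009 0.0021 0.0202]
```

```bash
cat >> h.py <<'E'
def frame(yaw):
    dx=np.array([np.cos(yaw),np.sin(yaw),0]);z=np.array([0,0,1.])
    X=(dx-z)/2**.5;Z=(dx+z)/2**.5;return np.c_[X,np.cross(Z,X),Z]
E
python3 - <<'E'
from h import *
np.set_printoptions(precision=4,suppress=True)
yaw=np.radians(20.2);M=frame(yaw);X,Y,Z=M.T
g=np.array([.4688,.2375,.065])+Z*.092; np.save("g.npy",g)
r=R.from_matrix(np.c_[-Z,Y,X]).as_rotvec()
movep(g-X*.2,r);move_l(g-X*.09,velocity=.2)
hit=move_l(g+X*.018,velocity=.08,until_force=6)
s=get_state();print(hit,s["clock"],M.T@(np.array(s["position"])-g),M.T@s["contact_force"])
if not hit:
    f0=np.array(s["contact_force"]);t0=np.array(s["wrist_torque"]);grab(20);s=get_state()
    print("gap",s["finger_gap"],s["grasp_force"],"F lamp",M.T@(np.array(s["contact_force"])-f0),"T",M.T@(np.array(s["wrist_torque"])-t0),s["clock"])
f=grab_frame("side")["img"];a=cv2.resize(f[70:230,200:400],(500,400))
f=grab_frame("top")["img"];b=cv2.resize(f[180:320,100:225],(300,336));b=cv2.copyMakeBorder(b,0,64,0,0,0)
cv2.imwrite("pics/grip.png",np.hstack([a,b])[:,:,::-1])
E
```

```text
False 19.5417 [0.0177 0.     0.0001] [-0.2519 -0.4632 -0.0699]
gap 0.35157832785079884 19.66232120990753 F lamp [-4.6432  4.6888  2.0548] T [ 0.2721 -0.202   0.879 ] 20.0833
```

View pics/grip.png

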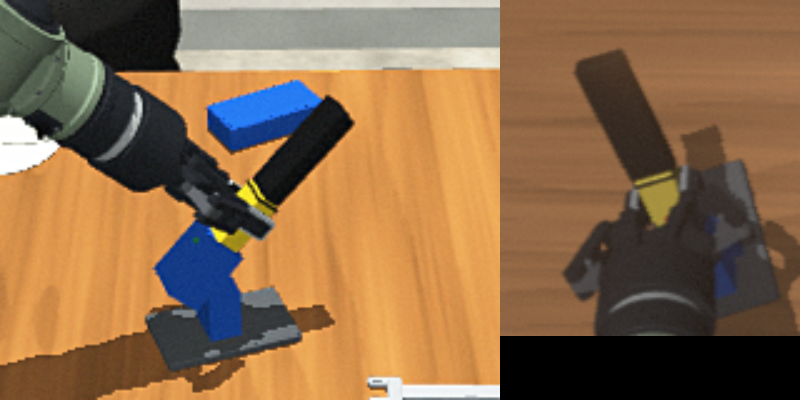

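The fingers hold the bare part of the handle at about (235,210), and the gap of about 30 mm matches its width. Next I'll firm the grip, shift slightly to relieve the side load and draw it out along its axis.

Run:
```python
from h import *
np.set_printoptions(precision=4,suppress=True)
yaw=np.radians(20.2);M=frame(yaw);X,Y,Z=M.T
def show(t):
    s=get_state();print(t,s["clock"],"gap",round(s["finger_gap"],3),round(s["grasp_force"],1),"F",M.T@s["contact_force"],"T",M.T@s["wrist_torque"])
p=np.array(get_state()["position"])
p=p+Y*.0008;move_l(p,velocity=.02);show("shift")
grab(60);show("60N")
for d,v in((.015,.05),(.045,.08),(.085,.12)):
    h=move_l(p+Z*d,velocity=v,until_force=25);show((d,h))
    if h:break
else:
    q=p+Z*.085
    move_l(q-X*.03+np.array([0,0,.10]),velocity=.25);show("up")
f=grab_frame("side")["img"];cv2.imwrite("pics/out.png",cv2.resize(f[0:240,150:470],(640,480))[:,:,::-1])
```

```text
shift 20.4417 gap 0.352 21.0 F [-2.2256  1.2184 -0.4969] T [0.0047 0.7116 0.1175]
60N 20.6583 gap 0.342 58.2 F [-6.7633  1.1768  0.2203] T [0.0269 0.6279 0.223 ]
(0.015, False) 21.1083 gap 0.342 58.5 F [-4.9854 -0.3984 -3.4026] T [0.0491 1.3101 0.0088]
(0.045, False) 21.6333 gap 0.342 58.6 F [-3.2054 -1.4368  0.2963] T [-0.0135  0.7591 -0.0881]
(0.085, False) 22.1167 gap 0.339 58.6 F [ 0.2876 -0.1878 -0.7646] T [-0.0037  0.9241 -0.0269]
up 22.7583 gap 0.343 58.6 F [ 1.4976 -0.0324 -1.7821] T [-0.0319  1.0041  0.0102]
```

View pics/out.png

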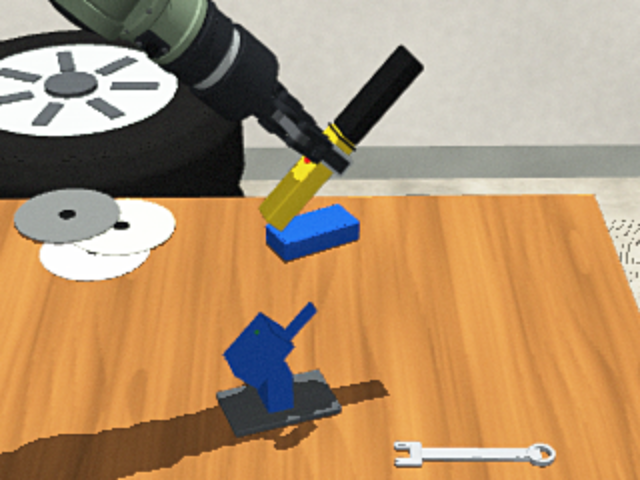

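The lamp is out and clear of the dock. Next I'll level it over the ring.

Run:
```python
from h import *
np.set_printoptions(precision=4,suppress=True)
ring=np.array([.5894,-.0339]);a=np.arctan2(-.034,.55);e=np.array([np.cos(a),np.sin(a),0])
X=np.array([0,0,-1.]);Y=np.cross(e,X);r=R.from_matrix(np.c_[-e,Y,X]).as_rotvec()
t=np.array([*ring,0])-e*.073;t[2]=.142
print(ik((t+[0,0,.2]).tolist(),r.tolist()))
movep(t+[0,0,.2],r);move_l(t,velocity=.2)
sleep(.3);s=get_state();print(s["clock"],s["position"],t,s["finger_gap"],s["grasp_force"],s["contact_force"])
im=[]
for c in("side","top"):
    f=grab_frame(c)["img"]
    for n in("lamp_light","lamp_grip","ring_orange"):print(c,n,[(d["centre"],round(d["score"],2)) for d in tip_of(c,n)[:3]])
    q=[t[0]+.073*e[0],t[1]+.073*e[1],.15];print("expected light",proj(c,q),"ring",proj(c,[*ring,.004]))
    im.append(f[160:340,200:420])
np.save("t.npy",t)
cv2.imwrite("pics/final.png",cv2.resize(np.hstack(im),(792,324))[:,:,::-1])
```

```text
[-0.1996  0.2156 -0.0602  1.2949  0.     -0.1378]
25.45 [ 0.517  -0.0295  0.1426] [ 0.5165 -0.0294  0.142 ] 0.3425628584974826 58.6633837223053 [ 1.1294 -0.2524 -2.6428]
side lamp_light [([332.2, 241.4], 0.96), ([389.8, 228.3], 0.57)]
side lamp_grip [([291.0, 232.2], 0.82)]
side ring_orange [([229.1, 387.6], 0.86), ([330.8, 293.2], 0.61), ([397.6, 398.1], 0.57)]
expected light [331.9197 237.8368] ring [330.6229 292.1497]
top lamp_light []
top lamp_grip [([424.7, 263.3], 0.73)]
top ring_orange [([439.0, 201.4], 0.8), ([386.2, 184.1], 0.66), ([426.8, 330.1], 0.56)]
expected light [329.0046 229.8051] ring [327.724  243.7505]
```

View pics/final.png

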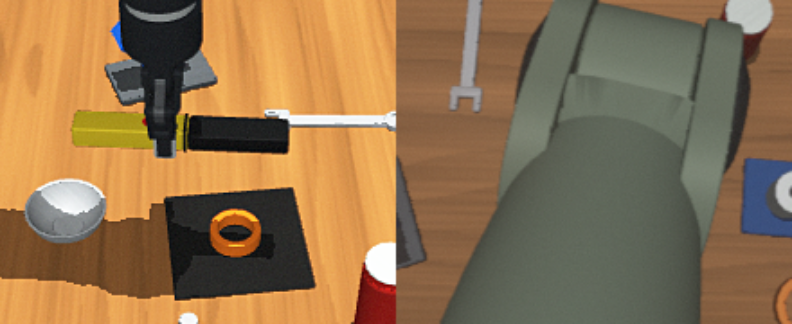

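The side view shows the lamp held over the ring, at about (237,135) in the crop, and possibly drooping a little at the head. I'll fit the pitch to its outline.

Run:
```python
from h import *
from scipy.optimize import minimize
np.set_printoptions(precision=4,suppress=True)
t=np.load("t.npy");p=np.array(get_state()["position"])
im=grab_frame("side")["img"]
m=silhouettes("side","lamp")[0]["mask"]
hsv=cv2.cvtColor(im,cv2.COLOR_RGB2HSV)
a=np.arctan2(-.034,.55);e=np.array([np.cos(a),np.sin(a),0]);up=np.array([0,0,1.]);l=np.cross(up,e)
g=p+[0,0,.019]
def render(q):  # pitch, slide, dz, dy
    c,s=np.cos(q[0]),np.sin(q[0]);Z=c*e+s*up;X=s*e-c*up;o=g-Z*.092+Z*q[1]-X*q[2]
    out=np.zeros((480,640),np.uint8)
    for (z0,z1,w,h) in((0,.115,.015,.012),(.115,.215,.017,.010)):
        P=np.array([proj("side",o+Z*z+l*w*i+X*h*j) for z in(z0,z1) for i in(-1,1) for j in(-1,1)])
        cv2.fillConvexPoly(out,cv2.convexHull((P*16).astype(np.int32)),1,shift=4)
    return out.astype(bool)
v,u=np.nonzero(m);print("mask",len(u),u.min(),u.max(),v.min(),v.max())
# ignore columns hidden by fingers: 
cols=np.ones(640,bool);cols[272:302]=False
cost=lambda q:(render(q)^m)[:,cols].sum()
best=min(((cost((pp,sl,dz)),pp,sl,dz) for pp in np.radians(np.arange(-8,6.1,1)) for sl in np.arange(-.008,.0081,.002) for dz in np.arange(-.008,.0081,.002)))
print(best,np.degrees(best[1]),"level cost",cost((0,0,0)))
for pp in range(-6,5,1):print(pp,min(cost((np.radians(pp),best[2],dz)) for dz in np.arange(-.008,.0081,.002)),end="; ")
```

```text
mask 2081 239 361 221 246
(np.int64(216), np.float64(-0.017453292519943295), np.float64(0.0), np.float64(-0.002)) -1.0 level cost 278
-6 399; -5 329; -4 272; -3 237; -2 224; -1 216; 0 234; 1 273; 2 307; 3 375; 4 475;
```

The fit gives about 1° of droop and the light at about 0.15 m, centred on the ring, so I'm handing it in.

```bash
python3 -c "
from cell import *
print(get_state()['clock'],get_state()['grasp_force']);print(sign_off())"
```

```text
25.95 58.662373423576355
the job is handed in; nothing more can be done
None
```

I laid the orange ring flat near the middle of the mat, and the arm is holding the lamp face down over it, light about 15 cm above the bench and level to about 1°; I handed the job in at 26 s.

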